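# Reload the sprung dish magazine

### The job

Reload the sprung dish magazine: press its release lever right down until the two used dishes have risen, and lay both of them flat, lid up and side by side, in the shallow white tray. Then load every fresh dish from the mat into the magazine, lid up, pushing each one down against the spring until both catches have snapped in over it. Leave everything else on the bench where it is.

Things in the scene. Friction and masses are not known exactly. Their poses are not given: they have to be found in the camera images.
- magazine: Sprung dish magazine, fixed. Base 160 (x) x 90 x 10 mm; origin at the centre of its underside, z up, lever at its -x end. The dishes pile up on its axis between four 8 mm posts at x +-27, y +-19 mm, 160 mm tall (2 mm of play). The +y and -y sides are open from top to bottom for fingers; on the +x and -x sides stand the catch housings (|x| 32 to 71, |y| up to 26 mm, 140 mm high).
- mouth (a point): On the magazine's axis at the underside of the catches, 120 mm above the bench: a held dish has its top here. A dish laid in from above rests on the catches' slopes, underside about 12 mm above this point. Pushed down in the middle (5 to 15 N, more as the pile grows) it spreads the catches itself; once its top is 2 or 3 mm below this point they snap in over it.
- catch_near (a joint): The catch on the -x side, m: 0 = closed, 0.010 = drawn clear. A steel tongue 14 mm wide that reaches in to 22 mm from the magazine's axis, flat underneath; its top is a slope of 62 degrees, 20 mm high. Its twin on the other side (44 mm between them is free) moves alike.
- lift (a joint): Sprung platform (disc, 40 mm across) under the pile, m: 0 = fully up, its top level with the point mouth; grows as it sinks, to 0.088 at most. Spring: 3 N at 0 plus 0.55 N per 10 mm; damped, it rises at some 50 mm/s. With n dishes held under the catches it reads n x 0.016: 0.032 at the start.
- lever (a joint): Release lever, rad: 0 = at rest, level, catches closed; 0.42 = right down, catches clear. Springs back; 2 to 6 N at the pad. It is tied to the catches and nods to about 0.25 when a dish passes them. Held right down for a second it lets the pile rise fully; the dishes then stand loose in the mouth, the lowest with its underside at the point mouth, the catches only leaning on its side.
- lever_pad (a point): Centre of the top of the lever's black thumb pad (26 mm along the magazine's x, 32 mm across; 102 mm above the bench at rest). The hinge, along the magazine's y, lies 56 mm nearer the magazine's axis and 7 mm lower; over the full stroke the pad goes down about 23 mm.
- tray: Shallow open white tray for used dishes, fixed, 270 (x) x 190 (y) x 20 mm high, walls 3 mm, floor 3 mm thick. Origin at the centre of its underside, z up. A pair of forceps lies in it along its +y side (72 mm from the middle).
- mat: Grey mat, fixed, 280 (x) x 250 (y) x 3 mm; origin at the centre of its underside. The fresh dishes stand on it; a marker pen lies along its +y edge.
- used1: Lidded round culture dish, clear plastic with a tan medium, a closed disc 54 mm in diameter and 16 mm high, about 35 g. Origin at the centre of its underside, z up through the lid. Used; at the start held in the magazine as the lower of two.
- used2: Lidded round culture dish, clear plastic with a tan medium, a closed disc 54 mm in diameter and 16 mm high, about 35 g. Origin at the centre of its underside, z up through the lid. Used; at the start held in the magazine as the upper of two.
- fresh1: Lidded round culture dish, clear plastic with a tan medium, a closed disc 54 mm in diameter and 16 mm high, about 35 g. Origin at the centre of its underside, z up through the lid. Fresh; stands on the mat at the start, or is absent (None throughout).
- fresh2: Lidded round culture dish, clear plastic with a tan medium, a closed disc 54 mm in diameter and 16 mm high, about 35 g. Origin at the centre of its underside, z up through the lid. Fresh; stands on the mat at the start, or is absent (None throughout).
- fresh3: Lidded round culture dish, clear plastic with a tan medium, a closed disc 54 mm in diameter and 16 mm high, about 35 g. Origin at the centre of its underside, z up through the lid. Fresh; stands on the mat at the start, or is absent (None throughout).
- fresh4: Lidded round culture dish, clear plastic with a tan medium, a closed disc 54 mm in diameter and 16 mm high, about 35 g. Origin at the centre of its underside, z up through the lid. Fresh; stands on the mat at the start, or is absent (None throughout).
- fresh5: Lidded round culture dish, clear plastic with a tan medium, a closed disc 54 mm in diameter and 16 mm high, about 35 g. Origin at the centre of its underside, z up through the lid. Fresh; stands on the mat at the start, or is absent (None throughout).
- pen: Marker pen, 133 mm long, 12 mm thick, lying on the mat; not part of the job.
- forceps: Steel forceps, 124 x 10 x 10 mm, lying in the tray; not part of the job.
- reagent_bottle: Brown reagent bottle with a blue cap, 70 mm in diameter, 140 mm high; not part of the job.
- dish_stack: Stack of four larger dishes with red medium, 90 mm in diameter, 60 mm high; not part of the job.
- timer: Flat white timer, 60 x 75 x 18 mm; not part of the job.
There are look-alikes about, which are no part of the job. What is shaped like the fresh4 but yellow is not meant.

How it is judged:
On the way, in this order (a step that is already met when the one before it is completed fails the run):
1. The release lever is pressed right down (beyond 0.37 of its 0.42 rad) (value of joint lever above 0.37 rad), for 0.1 s.
2. Both used dishes lie flat in the tray, lid up and side by side (x of used1 in the frame of tray between -0.107 and 0.107 m and y of used1 in the frame of tray between -0.067 and 0.067 m and height (world z) of each of used1, used2 below 0.008 m and angle between each of used1, used2's own z axis and vertical below 0.12 rad and linear speed of each of used1, used2 below 0.02 m/s and x of used2 in the frame of tray between -0.107 and 0.107 m and y of used2 in the frame of tray between -0.067 and 0.067 m), for 0.2 s.
At the end, for the whole second after the job is handed in: Both used dishes lie flat on the tray floor, lid up (underside under 8 mm above the bench, tilt under 0.12 rad); every fresh dish is in the magazine, lid up, within 8 mm of its axis, its top at most 2 mm above the underside of the catches; lever at rest (below 0.06 rad), all still (all of step 2 and horizontal distance between each of fresh1, fresh2, fresh3, fresh4, fresh5 and magazine below 0.008 m and height (world z) of each of fresh1, fresh2, fresh3, fresh4, fresh5 below 0.106 m and angle between each of fresh1, fresh2, fresh3, fresh4, fresh5's own z axis and vertical below 0.1 rad and linear speed of each of fresh1, fresh2, fresh3, fresh4, fresh5 below 0.02 m/s and value of joint lever below 0.06 rad and value of joint lift above 0.028 m and velocity of joint lift below 0.02 m/s); the robot touches nothing.
It fails at once if One of the other things on the bench (pen, forceps, bottle, stack of large dishes, timer) is moved by more than 30 mm (distance of any of pen, forceps, reagent_bottle, dish_stack, timer from where it was at the start of the episode above 0.03 m).
Of fresh1, fresh2, fresh3, fresh4, fresh5 only 3 to 5 are there at a start; the rules pass over those that are not, and their reading is None.
At some moment in a run one of fresh1, fresh2, fresh3, fresh4, fresh5 may be knocked a few centimetres aside while the robot is not near it.
It also fails if it takes over 210 s, if anything falls off the work surface, if the arm or the gripper's body presses on something with over 40 N, if the wrist force passes 120 N, or if a joint passes its speed limit or range.

### The arm

A 6-joint arm with a two-finger parallel gripper is mounted at the origin on the work surface. World frame = base frame: x ahead of the robot, y to its left, z up, the work surface at z = 0. Lengths are in m, angles in rad, forces in N, time in s.
With the tool pointing down it reaches from about 0.35 to 1 m from the base axis. Payload 7.1 kg.
Tool frame: the origin (TCP) lies between the finger pads; the fingertips stand 22 mm ahead of it and the grasp point (between the pads) lies 3 mm ahead of it; z points along the fingers, y is the line along which they close (so a half turn about z gives the same grasp; the last joint's range is limited). The gripper opens to 85 mm and grips with 20 to 120 N. Pads are 22 mm wide; open, the fingers measure 114 mm over their backs; the gripper's body (76 mm by 85 mm) begins 54 mm behind the grasp point. The pads swing forward as they close: fully open they stand 13 mm farther back than shut.
Start: joints at [-1.208, 0.423, 1.63, -0, 1.089, -0.019], TCP at [0.233, -0.58, 0.253] pointing down, gripper open.
Joint ranges: [-3, 3], [-0.9, 2.11], [0.09, 2.58], [-1.31, 4.45], [0.11, 2.69], [-2.54, 2.54]. Speed limits (rad/s): [2.39, 2.39, 3.01, 3.14, 3.14, 3.14].

### API

Orientations are given as a rotation vector (axis times angle).
In Python, from rig import manip gives the robot as it stands. The module is installed in compiled form; this text tells all that it offers. Calls block until the motion is done:
- manip.move_to(position, orientation): joint-space move of the TCP to a pose.
- manip.servo_line(position, orientation=None, rate=0.15): straight line of the TCP; orientation=None keeps the orientation; rate is the mean speed in m/s.
- manip.set_joints(angles): joint-space move.
- manip.command_gripper(opening, f_grip=None): finger opening in m; f_grip is the grip in N (None keeps the last); returns when the fingers have stopped.
- manip.hold(seconds).
- manip.solve_ik(position, orientation): joint angles nearest the present ones, or None.
- manip.camera(name): name is "side" or "top" or "wrist"; returns a dict with "image" (400x640x3 uint8, red, green, blue), "fx", "fy", "cx", "cy" (pixels), "k1" (the pictures are not rectified: a ray, as slopes to the right and down, at radius r is drawn at 1 + k1 r^2 times it, then the intrinsics apply), "cam_to_world" (4x4, takes a point from camera to world coordinates); the wrist camera has in their place "mount" (4x4, takes a point from camera to tool coordinates, whose origin is the TCP and whose axes are the flange's). Camera axes: x right, y down, z forward; pixel columns grow to the right and rows downward; lengths in m; the calibration is good to about 2 mm. A picture is of the moment at which its call begins: read the wrist's pose just before it. There is no depth.
A pose or a line that the arm cannot do raises manip.IKError and nothing moves.
- manip.sign_off(): hands the job in; it is judged then, once.
Readings, each from a call of its own:
- manip.get_time(): time.
- manip.get_joint_positions(): joint angles.
- manip.get_joint_vel(): joint speeds.
- manip.get_tau(): joint torques, N m.
- manip.get_position(): TCP position.
- manip.get_ee_rot(): TCP orientation.
- manip.get_contact_force(): force on the tool from outside, world axes, zero at the start.
- manip.get_torque(): the same for the moment, N m.
- manip.get_width(): finger opening in m.
- manip.get_grip_force(): force on a finger pad.
Only numpy, scipy, OpenCV 4.12 (cv2) and the standard library are available. Lean on these libraries where they do the work, as an engineer would, in place of code of your own. Each camera call takes 0.05 s, during which the arm holds its last target. There are 200 camera calls.

## Working session

There is one attempt and no reset: what is moved stays moved. The work goes in short steps, each a Python script; the robot and the scene stay as the last script left them, time stands still between calls to the robot, and variables do not carry over. Pictures are saved under pics/ and viewed, at most 14 in all, crops included, and the job is handed in when it is done.

```bash
mkdir -p pics; ls; python3 - <<'E'
from rig import manip as m
import cv2,numpy as np,pickle
for n in("top","side"):
    c=m.camera(n);pickle.dump(c,open(f"{n}0.pkl","wb"))
    cv2.imwrite(f"pics/{n}0.png",c["image"][:,:,::-1]);print(n,c["fx"],c["fy"],c["cx"],c["cy"],c["k1"]);print(np.round(c["cam_to_world"],3).tolist())
c=m.camera("wrist");print(np.round(c["mount"],3).tolist(),c["fx"]);print(m.get_ee_rot(),m.get_time(),m.get_contact_force())
E
```

```text
pics
top 443.3415360657357 443.3415360657357 315.62930863821833 199.57258225010153 -0.09942326765474373
[[0.0, -0.981, 0.196, 0.324], [-1.0, 0.001, 0.005, 0.027], [-0.005, -0.196, -0.981, 1.068], [0.0, 0.0, 0.0, 1.0]]
side 498.89587069009997 498.89587069009997 317.44629604438 192.7092550535726 -0.05505987163314828
[[-0.738, -0.475, 0.478, -0.075], [-0.674, 0.53, -0.514, 0.658], [-0.009, -0.702, -0.712, 1.005], [0.0, 0.0, 0.0, 1.0]]
[[0.0, -0.953, -0.303, 0.077], [1.0, 0.0, -0.0, 0.001], [0.001, -0.303, 0.953, -0.121], [0.0, 0.0, 0.0, 1.0]] 334.46742881879356
[-3.08338618e+00 -5.95895553e-01  3.31049419e-04] 0.15 [ 0.6177352  -0.48733938 -0.22513617]
```

View pics/top0.png

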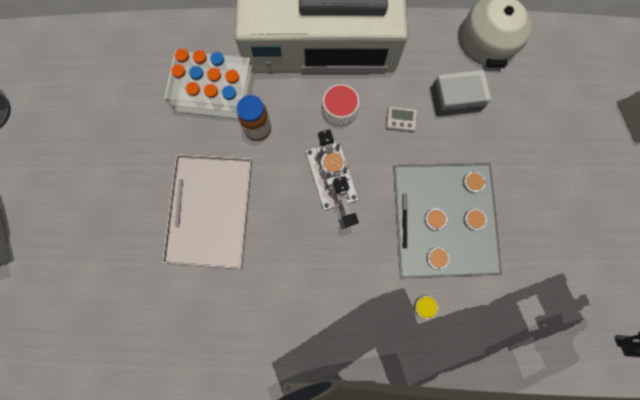

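View pics/side0.png

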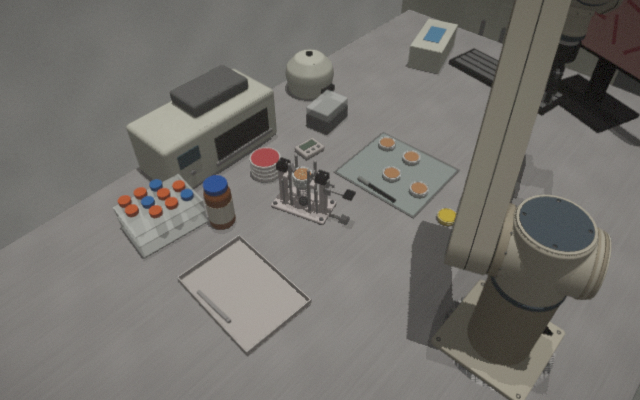

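The top view shows four fresh dishes at (475,182), (436,219), (476,219) and (438,258). It also shows the tray at (208,212), the lever pad at (349,220), the magazine near (332,172), and the yellow decoy at (427,307). The side view agrees.

```bash
cat > h.py <<'E'
import cv2,numpy as np,pickle
from scipy.spatial.transform import Rotation as R
def ray(c,uv,T=None):
    T=c["cam_to_world"] if T is None else T
    d=np.array([(uv[0]-c["cx"])/c["fx"],(uv[1]-c["cy"])/c["fy"]]);s=d.copy()
    for _ in range(20): s=d/(1+c["k1"]*(s@s))
    T=np.array(T);v=T[:3,:3]@np.array([*s,1]);return T[:3,3],v/np.linalg.norm(v)
def plane(r,z): o,v=r;return o+v*(z-o[2])/v[2]
def tri(rs):
    A=sum(np.eye(3)-np.outer(v,v) for o,v in rs);b=sum((np.eye(3)-np.outer(v,v))@o for o,v in rs)
    p=np.linalg.solve(A,b);return p,max(np.linalg.norm(np.cross(p-o,v)) for o,v in rs)
def proj(c,p,T=None):
    T=np.array(c["cam_to_world"] if T is None else T);q=T[:3,:3].T@(np.array(p)-T[:3,3]);s=q[:2]/q[2];s=s*(1+c["k1"]*(s@s))
    return np.array([c["cx"]+c["fx"]*s[0],c["cy"]+c["fy"]*s[1]])
def blobs(mask,amin,amax=1e9):
    n,l,s,c=cv2.connectedComponentsWithStats(mask.astype(np.uint8));return [(c[i].round(2),s[i][4],s[i][:4].tolist()) for i in range(1,n) if amin<=s[i][4]<=amax]
def orange(im):
    h=cv2.cvtColor(im,cv2.COLOR_RGB2HSV);return (h[...,0]>5)&(h[...,0]<20)&(h[...,1]>110)&(h[...,2]>90)
E
python3 - <<'E'
from h import *
t=pickle.load(open("top0.pkl","rb"));s=pickle.load(open("side0.pkl","rb"))
bt=[b for b in blobs(orange(t["image"]),60) if b[0][0]>300];bs=[b for b in blobs(orange(s["image"]),40) if 240<b[0][0]<460]
for b in bt:
    best=min(((tri([ray(t,b[0]),ray(s,q[0])]),q[0]) for q in bs),key=lambda k:k[0][1])
    print(b[0],b[1],best[1],best[0][0].round(4),round(best[0][1],4))
# pad
for n,c,(x0,y0,x1,y1) in(("t",t,(335,205,365,235)),("s",s,(338,185,362,203))):
    g=c["image"].max(2)[y0:y1,x0:x1];print(n,[(b[0]+[x0,y0],b[1],b[2]) for b in blobs(g<60,20)])
# tray outline
lab=t["image"].astype(int)
m=np.zeros(lab.shape[:2],bool);sub=lab[140:285,150:265];m[140:285,150:265]=(sub[...,0]-sub[...,2]>8)&(sub.min(2)>120)
print([b for b in blobs(m,500)]);print(lab[212,200],lab[212,150])
cs,_=cv2.findContours(m.astype(np.uint8),0,2);c=max(cs,key=cv2.contourArea);q=cv2.approxPolyDP(cv2.convexHull(c),8,True)[:,0];print(q.tolist())
P=np.array([plane(ray(t,u),0.003) for u in q]);print(P.round(3).tolist(),P.mean(0))
for n,c,(x0,y0,x1,y1),k in(("t",t,(290,115,375,245),6),("s",s,(260,140,365,230),6)):
    cv2.imwrite(f"pics/{n}crop.png",cv2.resize(c["image"][y0:y1,x0:x1,::-1],None,fx=4.6,fy=4.6,interpolation=3))
E
```

```text
[332.79 161.76] 249 [300.64 173.73] [ 0.6011 -0.0064  0.116 ] 0.001
[474.82 181.18] 201 [386.77 141.91] [ 0.5793 -0.3612  0.017 ] 0.001
[436.2  218.56] 220 [391.18 172.47] [ 0.4869 -0.2595  0.0161] 0.0006
[475.69 218.85] 214 [410.94 155.99] [ 0.4855 -0.3567  0.017 ] 0.0008
[438.46 257.92] 224 [418.45 187.51] [ 0.3923 -0.2601  0.0169] 0.0005
t [(array([349.32, 219.77]), np.int32(151), [7, 9, 16, 13])]
s [(array([348.51, 194.73]), np.int32(78), [5, 5, 12, 10])]
[(array([206.85, 212.72]), np.int32(15918), [150, 140, 115, 145])]
[189 177 168] [147 140 137]
[[264, 141], [264, 284], [150, 284], [150, 140]]
[[0.688, 0.162, 0.003], [0.333, 0.154, 0.003], [0.33, 0.43, 0.003], [0.693, 0.457, 0.003]] [0.51095004 0.30087414 0.003     ]
```

View pics/tcrop.png

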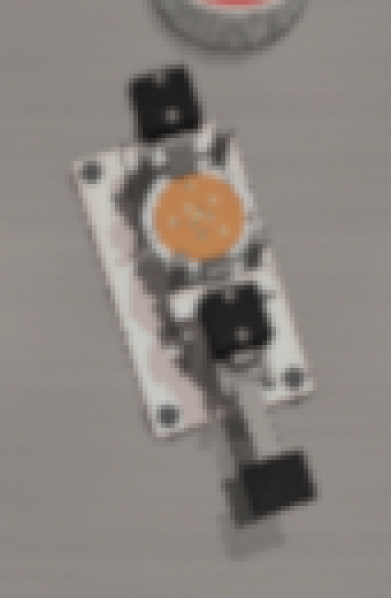

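View pics/scrop.png

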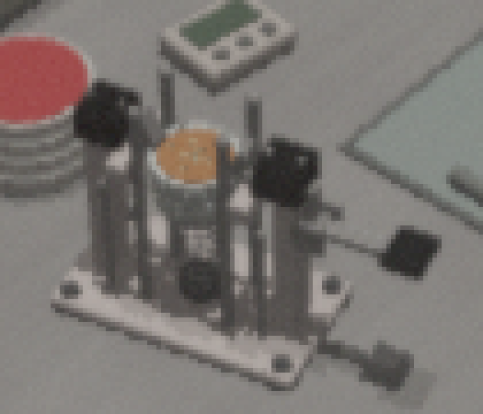

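The crops show the magazine's base screws in the top view at crop pixels (92,172), (167,414) and (293,377), and the pad at (280,485). The side view confirms a dish at the mouth and a free lever.

```bash
cat >> h.py <<'E'
from rig import manip as m
YAW=0.
def rot(yaw): return R.from_matrix(np.array([[np.cos(yaw),np.sin(yaw),0],[np.sin(yaw),-np.cos(yaw),0],[0,0,-1.]])).as_rotvec()
def wtri(views): return tri([ray(c,u,T) for c,T,u in views])
def wrist():
    p=m.get_position();r=m.get_ee_rot();c=m.camera("wrist");T=np.eye(4);T[:3,:3]=R.from_rotvec(r).as_matrix();T[:3,3]=p
    return c,T@np.array(c["mount"])
E
python3 - <<'E'
from h import *
t=pickle.load(open("top0.pkl","rb"));s=pickle.load(open("side0.pkl","rb"))
print("pad",tri([ray(t,(349.3,219.8)),ray(s,(348.5,194.7))]))
w=lambda x,y:plane(ray(t,(290+x/4.6,115+y/4.6)),.01)
a,b,c=w(92,172),w(167,414),w(293,377);print("holes",a,b,c,"ctr",(a+c)/2,"yaw",np.degrees(np.arctan2(*(a-b)[1::-1])))
# side holes
ws=lambda x,y:ray(s,(260+x/4.6,140+y/4.6))
print("side holes",plane(ws(68,291),.01),plane(ws(281,363),.01),plane(ws(331,286),.01))
g=[(177,156),(252,157),(241,268),(164,264)];P=np.array([plane(ray(t,u),.02) for u in g]);print("tray",P.round(3).tolist(),P.mean(0))
S=[(238,239),(309,298),(249,347),(180,281)];P2=np.array([plane(ray(s,u),.02) for u in S]);print(P2.round(3).tolist(),P2.mean(0))
T=[tri([ray(t,g[i]),ray(s,S[j])]) for i,j in((0,3),(1,0),(2,1),(3,2))];print([(k[0].round(3).tolist(),round(k[1],4)) for k in T])
E
```

```text
pad (array([ 0.47140767, -0.04340916,  0.09892916]), np.float64(0.0008264073692185885))
holes [0.6553175  0.04589882 0.01      ] [0.52208944 0.00594291 0.01      ] [ 0.54197818 -0.06089997  0.01      ] ctr [ 0.59864784 -0.00750057  0.01      ] yaw 16.694309061909454
side holes [0.65370624 0.04779775 0.01      ] [0.52056437 0.00531032 0.01      ] [ 0.53957002 -0.06027511  0.01      ]
tray [[0.644, 0.377, 0.02], [0.641, 0.189, 0.02], [0.37, 0.207, 0.02], [0.378, 0.392, 0.02]] [0.50805585 0.29136646 0.02      ]
[[0.626, 0.204, 0.02], [0.372, 0.211, 0.02], [0.384, 0.387, 0.02], [0.632, 0.383, 0.02]] [0.50334655 0.29624868 0.02      ]
[([0.646, 0.38, 0.004], np.float64(0.0033)), ([0.648, 0.192, -0.008], np.float64(0.0017)), ([0.371, 0.209, 0.018], np.float64(0.0021)), ([0.378, 0.389, 0.031], np.float64(0.0009))]
```

```bash
cat >> h.py <<'E'
YAW=np.radians(16.3);MAG=np.array([.600,-.007]);Q=rot(YAW)
EX=np.array([np.cos(YAW),np.sin(YAW)]);EY=np.array([-EX[1],EX[0]])
def near(im,uv,n=60,f=orange):
    bs=[b for b in blobs(f(im),n)];return min(bs,key=lambda b:np.hypot(*(b[0]-uv))) if bs else None
E
python3 - <<'E'
from h import *
try:
    V=[]
    m.command_gripper(0.0)
    for k,(dx,dy,z) in enumerate([(0,0,.30),(-.05,0.03,.30)]):
        p=MAG+dx*EX+dy*EY
        m.move_to([*p,z],Q) if k==0 else m.servo_line([*p,z],Q)
        c,T=wrist();u=proj(c,[*MAG,.116],T);b=near(c["image"],u);print(u,b,m.get_joint_positions().round(2));V.append((c,T,b[0]))
        cv2.imwrite(f"pics/w{k}.png",c["image"][:,:,::-1])
    print(wtri(V),m.get_position(),m.get_time(),m.get_contact_force())
except m.IKError as e: print(e)
E
```

```text
[312.1015844  172.34057451] (array([317.04, 164.89]), np.int32(324), [296, 155, 39, 24]) [-0.03  0.34  1.64 -0.    1.16  1.25]
[345.81182001 119.23688958] (array([337.44, 133.9 ]), np.int32(200), [321, 114, 29, 34]) [-0.01  0.25  1.76 -0.    1.12  1.28]
(array([ 0.56362814, -0.02489164, -0.09014086]), np.float64(0.0004278153127745198)) [0.54460888 0.00746389 0.30044065] 3.9833 [-0.89185496 -0.17921724 -0.59253154]
```

View pics/w0.png

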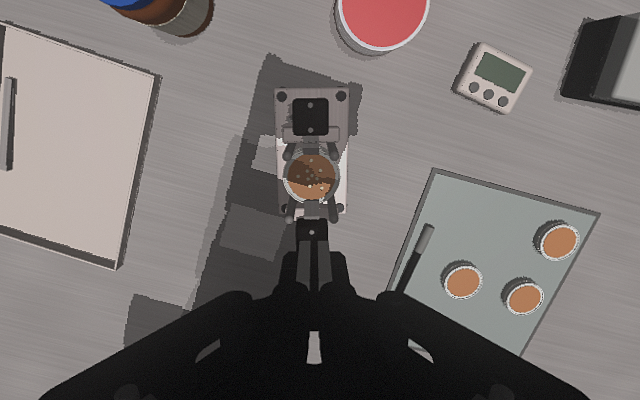

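The wrist view shows the magazine axis-aligned in the picture, with the dish at (312,177) half in the gripper's shadow. I'll loosen the mask, measure again, then press the lever.

```bash
sed -i 's/(h\[...,2\]>90)/(h[...,2]>45)/; s/(h\[...,1\]>110)/(h[...,1]>85)/' h.py; cat >> h.py <<'E'
def blob(im,uv,r=45):
    "centroid of the orange disc near uv: shadow and glints bridged, ellipse of its hull"
    k=cv2.morphologyEx(orange(im).astype(np.uint8),cv2.MORPH_CLOSE,np.ones((5,5)));k=cv2.morphologyEx(k,cv2.MORPH_OPEN,np.ones((5,5)))
    b=[c for c in cv2.findContours(k,0,1)[0] if cv2.contourArea(c)>150 and np.hypot(*(cv2.minEnclosingCircle(c)[0]-np.array(uv)))<r]
    if not b: return None
    c=max(b,key=cv2.contourArea);e=cv2.fitEllipse(cv2.convexHull(c));return np.array(e[0]),e[1]
E
python3 - <<'E'
from h import *
V=[]
for k,(dx,dy,z) in enumerate([(-.05,0.03,.30),(.0,.04,.30),(0.0,-.03,.3)]):
    p=MAG+dx*EX+dy*EY
    m.servo_line([*p,z],Q)
    c,T=wrist();u=proj(c,[*MAG,.116],T);b=blob(c["image"],u);print(u,b)
    if b: V.append((c,T,b[0]));print(plane(ray(c,b[0],T),.118))
    cv2.imwrite(f"pics/v{k}.png",c["image"][:,:,::-1])
print(wtri(V))
pad=np.array([.4714,-.0434])
m.move_to([*pad,.17],Q);m.servo_line([*pad,.132],Q,rate=.08);f0=m.get_contact_force()
z=.128
while z>.095:
    m.servo_line([*pad,z],Q,rate=.05);f=(m.get_contact_force()-f0)[2];print(round(z,4),f.round(2),end="; ")
    if f>14: break
    z-=.002
print(m.get_position());m.hold(1.2);print(m.get_contact_force()-f0)
c=m.camera("side");cv2.imwrite("pics/press.png",cv2.resize(c["image"][130:240,240:380,::-1],None,fx=4,fy=4))
pickle.dump(c,open("side1.pkl","wb"));pickle.dump(m.camera("top"),open("top1.pkl","wb"));print(m.get_time())
E
```

```text
[346.10742876 118.89066484] (array([345.19876099, 122.47537994]), (49.016319274902344, 50.57441711425781))
[ 0.5968998 -0.0069564  0.118    ]
[355.85665101 172.06965628] (array([355.1685791, 176.0592041]), (45.35802459716797, 47.84740447998047))
[ 0.59658898 -0.00721214  0.118     ]
[281.13721647 172.13196928] (array([279.86178589, 176.21022034]), (45.42021560668945, 47.470497131347656))
[ 0.59640252 -0.00689614  0.118     ]
(array([ 0.59696563, -0.00685466,  0.11976268]), np.float64(0.00011679181946821173))
0.128 -0.59; 0.126 0.14; 0.124 -0.47; 0.122 0.98; 0.12 1.26; 0.118 1.81; 0.116 1.17; 0.114 1.23; 0.112 1.28; 0.11 2.1; 0.108 1.58; 0.106 3.83; 0.104 1.94; 0.102 13.75; 0.1 29.25; [ 0.47194296 -0.04335821  0.10176104]
[-6.54479654  1.2607018  29.42147893]
11.95
```

View pics/press.png

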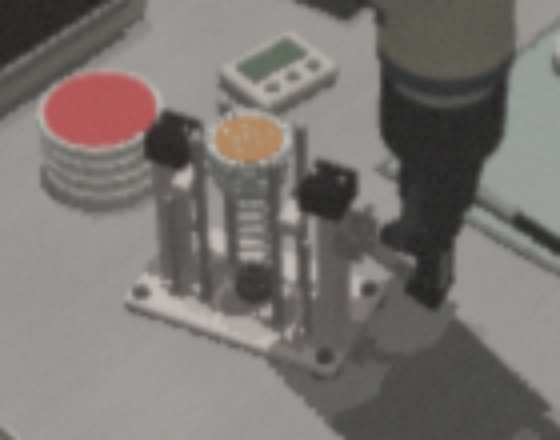

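The pile has risen: the upper dish sits between the post tops at crop pixel (250,138), and the lever is at its stop. Next I release the lever and take the upper used dish.

```bash
cat >> h.py <<'E'
TR=np.array([.506,.293]);UP=.0235
def look(xy,zt,dz=.17,offs=((0,.035),(0,-.035))):
    "two wrist views of a disc whose top is about zt; returns triangulated point"
    V=[]
    for i,(dx,dy) in enumerate(offs):
        p=np.array(xy)+dx*EX+dy*EY;pp=[*p,zt+dz]
        (m.servo_line(pp,Q,rate=.2) if i else m.move_to(pp,Q))
        c,T=wrist();b=blob(c["image"],proj(c,[*xy,zt],T),80)
        if b: V.append((c,T,b[0]))
    if len(V)<2: cv2.imwrite("pics/lost.png",c["image"][:,:,::-1]);raise SystemExit("dish not seen")
    p,e=wtri(V);print("look",p.round(4),round(e,4),"on plane",plane(ray(*V[0][::2],V[0][1]),zt).round(4),plane(ray(*V[1][::2],V[1][1]),zt).round(4));return p
def grab(xy,under,op=.072,up=.26,f=40):
    m.command_gripper(op);m.move_to([*xy,max(under+.06,.1)],Q);m.servo_line([*xy,under+UP],Q,rate=.1)
    m.command_gripper(0.03,f);print("grip w",m.get_width(),m.get_grip_force())
    m.servo_line([*xy,up],Q,rate=.12);print("lifted w",m.get_width(),m.get_time())
def put_tray(xy):
    m.move_to([*xy,.10],Q);m.servo_line([*xy,.003+UP+.001],Q,rate=.08);print("f",m.get_contact_force().round(1));m.command_gripper(.075)
    m.servo_line([*xy,.12],Q,rate=.2)
E
sed -i 's/ray(\*V\[0\]\[::2\],V\[0\]\[1\])/ray(V[0][0],V[0][2],V[0][1])/; s/ray(\*V\[1\]\[::2\],V\[1\]\[1\])/ray(V[1][0],V[1][2],V[1][1])/' h.py
python3 - <<'E'
from h import *
pad=np.array([.4714,-.0434]);m.servo_line([*pad,.17],Q)
p=look([.5967,-.007],.152);grab(p[:2],p[2]-.016)
c,T=wrist();cv2.imwrite("pics/held.png",c["image"][:,:,::-1]);print(blob(c["image"],proj(c,[*m.get_position()[:2],.25],T),80),proj(c,[*m.get_position()[:2],m.get_position()[2]-UP+.016],T))
put_tray(TR+[.05,-.01]);print(m.get_time())
E
```

```text
look [ 0.5971 -0.0068  0.1517] 0.0 on plane [ 0.5971 -0.0068  0.152 ] [ 0.5971 -0.0069  0.152 ]
grip w 0.05203081610302885 41.85427129268646
lifted w 0.05182189040295983 17.0667
(array([313.70370483, 269.23544312]), (88.62727355957031, 100.14630889892578)) [312.00041662 271.30542729]
f [-0.8  0.3  2.8]
20.4
```

View pics/held.png

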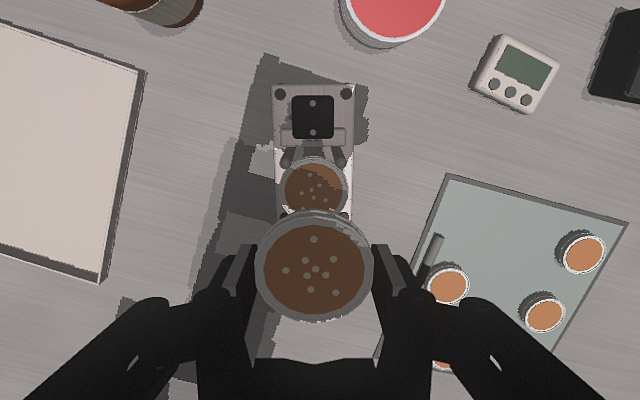

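The upper dish is held level and centred at (314,269), and the lower one stands at (313,185). I'll take the lower one now.

```bash
python3 - <<'E'
from h import *
p=look([.5971,-.0068],.136);grab(p[:2],p[2]-.016)
put_tray(TR+[-.05,-.01]);print(m.get_time())
# check the tray, and the mat with the top camera
m.move_to([.55,0.05,.30],Q)
c=m.camera("side");cv2.imwrite("pics/s2.png",c["image"][:,:,::-1]);t=m.camera("top");pickle.dump(t,open("top2.pkl","wb"));pickle.dump(c,open("side2.pkl","wb"))
for b in blobs(orange(t["image"]),100,400):
    if 160<b[0][0]<500 and b[0][1]>130: print(b[0],plane(ray(t,b[0]),.018).round(4))
E
```

```text
look [ 0.5969 -0.0069  0.1346] 0.0 on plane [ 0.5973 -0.0066  0.136 ] [ 0.5973 -0.0069  0.136 ]
grip w 0.05240706504284169 41.52016997337341
lifted w 0.05234906036760503 24.9667
f [-0.4 -0.2 -0.3]
28.3417
[474.83 181.23] [ 0.5798 -0.3604  0.018 ]
[213.06 190.15] [0.5576 0.2822 0.018 ]
[417.72 216.83] [ 0.4914 -0.2139  0.018 ]
[475.91 218.85] [ 0.4861 -0.3564  0.018 ]
[211.02 230.77] [0.4578 0.2827 0.018 ]
[438.51 257.9 ] [ 0.3927 -0.2596  0.018 ]
```

View pics/s2.png

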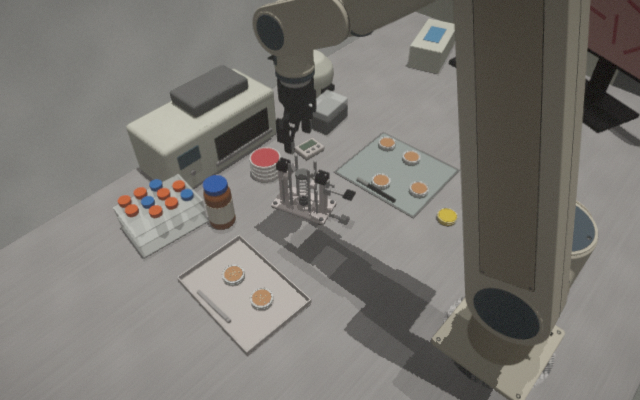

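Both used dishes lie in the tray at (234,274) and (262,298). One fresh dish has been knocked next to the pen, at (381,181), so I'll pick that one with the fingers closing parallel to the pen. I'm loading the first fresh dish now.

```bash
cat >> h.py <<'E'
AX=np.array([.5971,-.0068])
def load():
    m.move_to([*AX,.235],Q);m.servo_line([*AX,.185],Q,rate=.12);f0=m.get_contact_force()
    z=.172
    while z>.1535:
        m.servo_line([*AX,z],Q,rate=.06);f=(m.get_contact_force()-f0)
        if f[2]>4: break
        z-=.003 if z>.162 else .0015
    print("laid at",round(z,4),f.round(1));m.command_gripper(.075);m.servo_line([*AX,.21],Q,rate=.15);push()
def push(zend=.1370):
    m.command_gripper(0.0);m.servo_line([*AX,.178],Q,rate=.12);f0=m.get_contact_force();z=.170;L=[]
    while z>=zend-.0001:
        m.servo_line([*AX,z],Q,rate=.06);f=(m.get_contact_force()-f0);L.append((round(m.get_position()[2],4),round(f[2],1)))
        if f[2]>35: break
        z-=.003 if z>.146 else .0015
    print(L);m.hold(.2);m.servo_line([*AX,.21],Q,rate=.15)
def fresh(xy): 
    p=look(xy,.019);grab(p[:2],max(.003,min(p[2]-.016,.006)),up=.2);load();print("t",m.get_time());look(AX,.12)
E
python3 - <<'E'
from h import *
fresh([.3927,-.2596])
E
```

```text
look [ 0.3904 -0.2596  0.0187] 0.0 on plane [ 0.3905 -0.2595  0.019 ] [ 0.3905 -0.2596  0.019 ]
grip w 0.05229013983780989 40.360350608825684
lifted w 0.05187296692921506 34.9917
laid at 0.1525 [ 1.8 -0.   0.2]
[(np.float64(0.17), np.float64(-1.6)), (np.float64(0.167), np.float64(-1.8)), (np.float64(0.1637), np.float64(-0.6)), (np.float64(0.161), np.float64(-0.3)), (np.float64(0.1583), np.float64(3.1)), (np.float64(0.1557), np.float64(10.1)), (np.float64(0.1516), np.float64(-0.7)), (np.float64(0.1488), np.float64(-0.3)), (np.float64(0.1459), np.float64(-0.5)), (np.float64(0.1445), np.float64(1.1)), (np.float64(0.143), np.float64(2.4)), (np.float64(0.1415), np.float64(1.0)), (np.float64(0.1399), np.float64(1.9)), (np.float64(0.1384), np.float64(2.3)), (np.float64(0.1369), np.float64(2.4))]
t 45.7833
look [ 0.5971 -0.0078  0.1199] 0.0 on plane [ 0.5971 -0.0078  0.12  ] [ 0.5971 -0.0078  0.12  ]
```

```bash
python3 - <<'E'
from h import *
c,T=wrist();s=m.camera("side")
u=proj(c,[*AX,.12],T).astype(int);a=cv2.resize(c["image"][max(u[1]-70,0):u[1]+70,u[0]-60:u[0]+60],None,fx=3.2,fy=3.2)
b=cv2.resize(s["image"][140:230,260:365],None,fx=4,fy=4);h=max(a.shape[0],b.shape[0])
pad=lambda i:cv2.copyMakeBorder(i,0,h-i.shape[0],0,0,cv2.BORDER_CONSTANT);o=np.hstack([pad(a),pad(b)]);print(o.shape,m.get_position())
cv2.imwrite("pics/l1.png",o[...,::-1])
E
```

```text
(448, 804, 3) [ 0.60640843 -0.03961304  0.28939722]
```

View pics/l1.png

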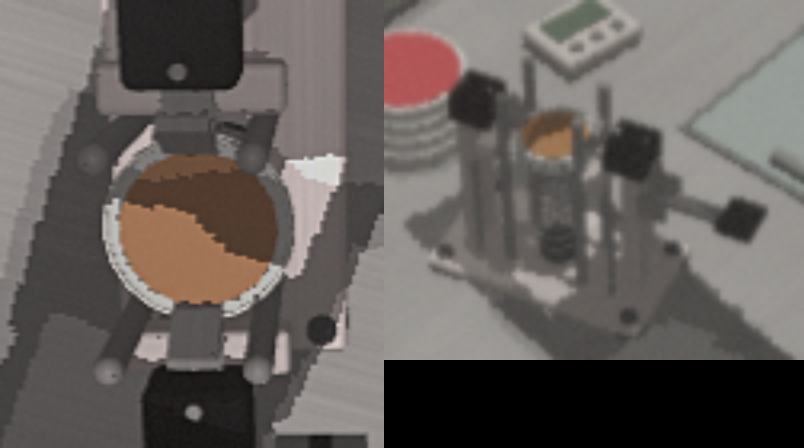

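Both tongues lap over the dish lid at (195,130) and (195,335) in the left crop, and the lever is level, so the first dish is held. I'll load the next two the same way.

```bash
python3 - <<'E'
from h import *
fresh([.4845,-.3564]);fresh([.578,-.3604])
E
```

```text
look [ 0.4836 -0.3563  0.0186] 0.0 on plane [ 0.4837 -0.3562  0.019 ] [ 0.4837 -0.3563  0.019 ]
grip w 0.05197762121766209 41.208781599998474
lifted w 0.05215883720525634 52.7
laid at 0.1525 [1.4 0.4 2.7]
[(np.float64(0.17), np.float64(-0.2)), (np.float64(0.167), np.float64(-0.2)), (np.float64(0.1639), np.float64(0.2)), (np.float64(0.161), np.float64(0.6)), (np.float64(0.1584), np.float64(-0.4)), (np.float64(0.1549), np.float64(2.0)), (np.float64(0.1519), np.float64(1.1)), (np.float64(0.1489), np.float64(1.0)), (np.float64(0.146), np.float64(2.0)), (np.float64(0.1446), np.float64(2.4)), (np.float64(0.1431), np.float64(3.4)), (np.float64(0.1415), np.float64(2.8)), (np.float64(0.1399), np.float64(3.1)), (np.float64(0.1384), np.float64(3.5)), (np.float64(0.1369), np.float64(3.4))]
t 63.6333
look [ 0.5968 -0.0077  0.1195] 0.0 on plane [ 0.5969 -0.0076  0.12  ] [ 0.597  -0.0077  0.12  ]
look [ 0.5775 -0.3604  0.0191] 0.0 on plane [ 0.5775 -0.3604  0.019 ] [ 0.5775 -0.3604  0.019 ]
grip w 0.051994396676708195 41.95797085762024
lifted w 0.05216846181969883 70.375
laid at 0.1525 [0.9 0.2 2.9]
[(np.float64(0.17), np.float64(-1.0)), (np.float64(0.167), np.float64(-0.0)), (np.float64(0.1639), np.float64(-0.3)), (np.float64(0.1608), np.float64(-0.5)), (np.float64(0.1579), np.float64(2.0)), (np.float64(0.155), np.float64(1.7)), (np.float64(0.152), np.float64(1.6)), (np.float64(0.149), np.float64(2.5)), (np.float64(0.146), np.float64(1.8)), (np.float64(0.1446), np.float64(3.9)), (np.float64(0.143), np.float64(3.2)), (np.float64(0.1415), np.float64(4.5)), (np.float64(0.14), np.float64(4.2)), (np.float64(0.1385), np.float64(3.5)), (np.float64(0.137), np.float64(4.5))]
t 81.2583
look [ 0.5975 -0.0078  0.1198] 0.0 on plane [ 0.5975 -0.0077  0.12  ] [ 0.5976 -0.0078  0.12  ]
```

```bash
python3 - <<'E'
from h import *
import h
p=look([.4905,-.2139],.019)
c,T=wrist();u=proj(c,p,T).astype(int);cv2.imwrite("pics/pen.png",cv2.resize(c["image"][max(u[1]-90,0):u[1]+90,max(u[0]-100,0):u[0]+100,::-1],None,fx=3,fy=3));print(u,m.get_time())
E
```

```text
look [ 0.4893 -0.214   0.0185] 0.0 on plane [ 0.4895 -0.2139  0.019 ] [ 0.4894 -0.214   0.019 ]
[274 177] 83.8167
```

View pics/pen.png

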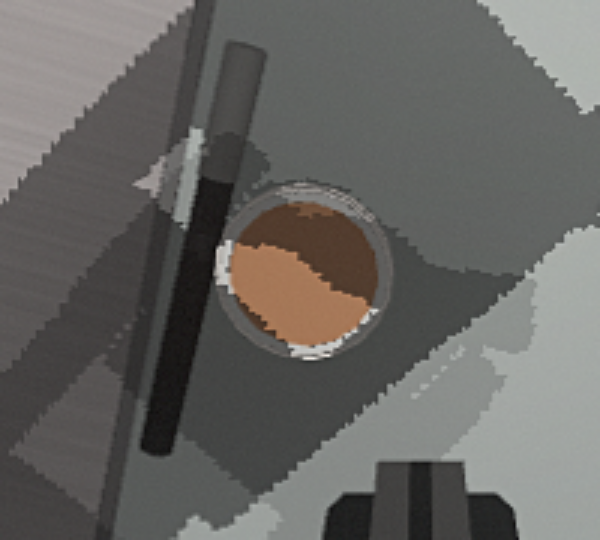

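The pen touches the dish's left rim at (215,260) and lies nearly along world x. I'll grasp with the fingers closing along the pen, then turn to the loading orientation in the air.

```bash
python3 - <<'E'
from h import *
import h
h.Q=rot(np.radians(92));grab(np.array([.4894,-.2139]),.003,up=.24);h.Q=rot(YAW)
load();print("t",m.get_time());look(AX,.12)
m.move_to([.5,0.08,.35],Q);t=m.camera("top");s=m.camera("side");w,T=wrist()
for b in blobs(orange(t["image"]),100,400):
    if 160<b[0][0]<500 and b[0][1]>130: print(b[0],plane(ray(t,b[0]),.018).round(4))
cv2.imwrite("pics/end.png",np.vstack([cv2.resize(s["image"][110:370,160:480],(640,520))])[...,::-1])
E
```

```text
grip w 0.052362526115594145 40.78654646873474
lifted w 0.0523720741524961 88.8
laid at 0.1525 [-2.4 -2.4  4. ]
[(np.float64(0.17), np.float64(0.2)), (np.float64(0.1672), np.float64(1.4)), (np.float64(0.1639), np.float64(0.2)), (np.float64(0.1607), np.float64(0.1)), (np.float64(0.158), np.float64(2.2)), (np.float64(0.1549), np.float64(0.7)), (np.float64(0.1519), np.float64(1.3)), (np.float64(0.1489), np.float64(2.7)), (np.float64(0.1459), np.float64(0.9)), (np.float64(0.1445), np.float64(3.8)), (np.float64(0.1431), np.float64(4.8)), (np.float64(0.1416), np.float64(4.1)), (np.float64(0.1401), np.float64(4.1)), (np.float64(0.1385), np.float64(5.1)), (np.float64(0.1371), np.float64(4.5))]
t 99.875
look [ 0.5973 -0.008   0.1194] 0.0001 on plane [ 0.5975 -0.0078  0.12  ] [ 0.5974 -0.008   0.12  ]
```

View pics/end.png

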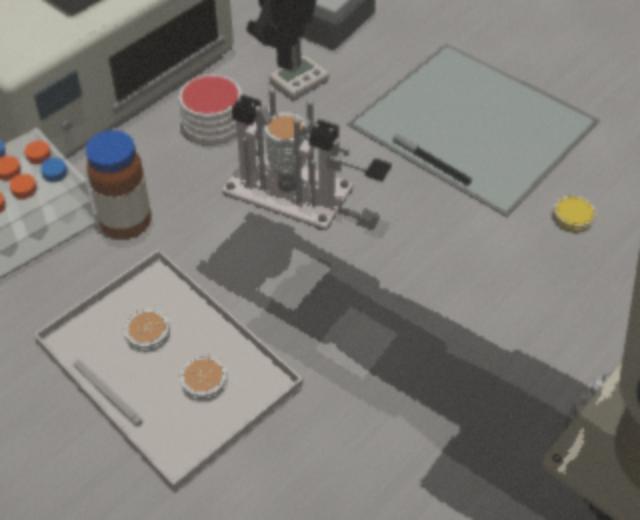

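The mat is empty apart from the pen at (432,160). Both used dishes lie in the tray at (147,329) and (204,377), the lever is level, and the top of the pile measures 0.119 m, so it is under the catches.

```bash
python3 -c "
from rig import manip as m
m.hold(.5);print(m.sign_off(),m.get_time())"
```

```text
the job is handed in; nothing more can be done
the job is handed in; nothing more can be done
```

I handed the job in at about 103 s: both used dishes lie flat in the tray, and all four fresh dishes are caught in the magazine; the judge's verdict was not shown.

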